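Wedge up the track stand and hold it

ROBOT

A 6-joint arm with a two-finger parallel gripper is mounted at the origin on a cart in front of the work surface, level with it; the furniture and walls round the work are solid. World frame = base frame: x ahead of the robot, y to its left, z up, the work surface at z = 0. Lengths are in m, angles in rad, forces in N, time in s.
With the tool pointing down it reaches from about 0.325 to 0.85 m from the base axis. Payload 4.4 kg.
Tool frame: the origin (TCP) lies midway between the tips of the shut fingers; the grasp point (between the pads) lies 19 mm behind it; z points along the fingers, y is the line along which they close (so a half turn about z gives the same grasp; the last joint's range is limited). The gripper opens to 94 mm and grips with 3 to 60 N. Pads are 16 mm wide; open, the fingers measure 119 mm over their backs; the gripper's body (75 mm by 177 mm) begins 78 mm behind the grasp point.
Start: joints at [1.107, 0.207, 1.542, -0, 1.393, -0.15], TCP at [0.177, 0.547, 0.205] pointing down, gripper open.
Joint ranges: [-2.73, 2.73], [-0.86, 2.22], [0.23, 2.46], [-1.11, 4.25], [0.08, 2.63], [-2.82, 2.82]. Speed limits (rad/s): [2.79, 2.79, 3.14, 3.14, 3.14, 3.14].

INTERFACE

Orientations are given as a 3x3 rotation matrix whose columns are the frame's x, y, z axes.
In Python, from plant import arm, get_image, calibration, workorder, search_frame, outline_of, landmark_of gives the robot as it stands.
- The arm moves only by the tool arm_command, never from a script. Its argument "increments" is a list of rows, each an object with "turn": the turn, a rotation vector about the tool's x, y, z in degrees, a list of three; "slide": the shift along the tool's x, y, z in mm, a list of three; "fingers": the finger opening in mm, from 0 to 94. In form: [{"turn": [wx, wy, wz], "slide": [x, y, z], "fingers": fingers}, ...]. A call has 1 to 5 rows; each row shifts and turns the commanded pose from where the row before left it, along the tool's axes as they then stand; what a row does not reach is not made up. A row lasts 1/8 s, in which the tool goes at most 62.5 mm and 10.7 degrees, less where a joint would pass 70% of its speed; a pose out of reach is approached as far as the arm can. A call is refused whole if a number of a shift passes 62.5 or a number of a turn 10.7, either way. A call with a gripper value outside its range is refused whole. The fingers move at their own pace and stop on an object; "grip_force" is the grip in N (left out, the last holds). Time passes only in rows, so rows that do not move let the fingers close. It gives the time, the measured TCP pose, the force, the opening and the grip force at its end, in the units of the state.
- arm.sense(): the state, without advancing time (a new reading comes with each control period).
- get_image(name): name is "side" or "top" or "wrist"; returns the picture (400x640x3 uint8, red, green, blue); there is no depth.
- calibration(name): a dict with "fx", "fy", "cx", "cy" (pixels), "k1" (the pictures are not rectified: a ray, as slopes to the right and down, at radius r is drawn at 1 + k1 r^2 times it, then the intrinsics apply), "extrinsics" (4x4, takes a point from world to camera coordinates). Camera axes: x right, y down, z forward; pixel columns grow to the right and rows downward; lengths in m; the calibration is good to about 2 mm. A picture is of the moment at which its call begins: read the wrist's pose just before it. calibration takes no time and is no camera call; for the wrist camera it gives the pose at the moment of the call.
- workorder.sign_off(): hands the job in; it is judged then, once.
Trained networks look in the newest picture that a camera, given by its name, has taken for a name from the list of things; names that differ only in an ending like _2 or _b are one class to them, and where a whole thing is asked for, a point or a joint stands for the part that bears it (a point fixed in the world has none). Each returns a list of dicts, best first, with "confidence" (0 to 1); they miss things now and then, are a little off and sometimes report something else, mostly with a low value. They report only what shows in the picture. A call takes as long as a camera call. They do not tell look-alikes from the thing itself.
- search_frame(camera, target): "pixel" ([column, row] in pixels, amid what is visible of it).
- outline_of(camera, target): "pixels" (400x640 bool, what is visible of it) and "pixel" ([column, row] in pixels, amid what is visible of it).
- landmark_of(camera, target): "pixel" ([column, row] in pixels: a listed point, or the origin of a listed thing).
The state is a dict: "time_s": time; "joints": joint angles; "dq": joint speeds; "tau": joint torques, N m; "position": TCP position; "tool_rot": TCP orientation; "wrist_force": force on the tool from outside, world axes, zero at the start; "moment": the same for the moment, N m; "gripper_width": finger opening in m; "grasp_force": force on a finger pad.
Only numpy, scipy, OpenCV 4.12 (cv2) and the standard library are available. Lean on these libraries where they do the work, as an engineer would, in place of code of your own. Each camera call takes 0.05 s, during which the arm holds its last target. There are 200 camera calls.

TASK

Pick up the tapered steel wedge (not the look-alike block with the level tongue) and push it, lying flat on the bench, thin end first under the lip at the free end of the hinged track stand until the deck just lifts off its frame, leaving a gap of about 3 mm at the lip. Lift the deck with the wedge alone and leave everything else where it is. Finish while still gripping the wedge and keeping it there; do not let go.

Things in the scene. Friction and masses are not known exactly. Their poses are not given: they have to be found in the camera images.
- stand: Fixed track stand: dark steel U-shaped frame, open in front. Origin on the bench below the lip, midway between the rails; x points into the stand (the way the wedge goes) to the hinge, z up. Rails 12 mm wide, 18 mm high, start 5 mm before the origin, 54 mm clear between them. On them rests a hinged aluminium deck 178 x 78 x 8 mm with a track and grey wagon fixed on top (58 mm high in all).
- mouth (a point): Middle of the open front of the stand, on the bench (same point as the stand's origin). Between the rails only bench lies under the deck, as far as 175 mm into the stand.
- deck (a joint): Tilt of the deck about its hinge (170 mm in from the lip, 22 mm up): 0 = resting on the rails, growing as the lip rises (rad); 0.0176 is 3 mm at the lip. The deck weighs 0.6 to 1.2 kg: the lip presses down with about 3 to 6 N and falls back by itself.
- lip (a point): Lowest point, in the middle, of the round lip bar (10 mm diameter, 46 mm long, across the stand) under the free end of the deck. 10 mm above the bench while the deck rests; its height less 10 mm is the gap.
- wedge: Loose steel wedge, 110 mm long, 26 mm wide, 0.22 kg. Origin on its underside, below the middle of the heel; x points to the thin end, z up. Heel: upright grip block 30 mm long (x -15 to 15 mm), 26 wide, 38 high. From it the tongue's top slopes evenly from 19 mm high at x = 15 mm to 3 mm at the thin end, x = 95 mm (1 in 5).
- wedge_tip (a point): Middle of the thin end of the wedge, on its underside. With the wedge flat on the bench, its slope meets the resting lip when this point is about 35 mm past the lip, and has lifted the lip 3 mm at 50 mm past it (1 mm for each 5 mm).
- parallel: Loose steel block to be left alone: same heel, length and width as the wedge, same axes and origin, but its tongue is level and 19 mm thick to the end, so that it does not fit under the lip. Wedge and block change places from start to start.
- rubber: White eraser, 20 x 45 x 11 mm, loose, to be left where it is. Origin in the middle of its underside.
- jar: Small paint jar, 26 mm in diameter, 34 mm high, loose, to be left where it is. Origin in the middle of its underside.
- driver: Screwdriver with a red handle, 160 mm long, lying loose, to be left where it is. Origin near its middle, on its underside.
Not all that is in view belongs to the job. What is shaped like the wedge but orange is not meant.

How it is judged:
By the outcome, as a careful person would: the job done as asked, in the order asked, and still so for the second after the job is handed in, while the arm keeps its last pose, push and grip.
It also fails if it takes over 42 s, if anything falls off the work surface, if the arm or the gripper's body presses on something with over 40 N, if the wrist force passes 120 N, or if a joint passes its speed limit or range.

## Working session

There is one attempt and no reset: what is moved stays moved. The work goes in short steps, Python scripts to look and compute and a tool call to move; the robot and the scene stay as the last step left them, time stands still between calls to the robot, and variables do not carry over. Pictures are saved under pics/ and viewed, at most 10 in all, crops included, and the job is handed in when it is done.

Besides the shell and the picture viewer there is one more tool, called after "Request:" as name(argument=value, ...), one argument or row to a line, values as JSON. arm_command: Moves the arm, as the interface text tells. Its arguments: {"type":"object","properties":{"increments":{"type":"array","items":{"type":"object","properties":{"turn":{"type":"array","items":{"type":"number"}},"slide":{"type":"array","items":{"type":"number"}},"fingers":{"type":"number"}}}},"grip_force":{"type":"number"}},"required":["increments"]}

```bash
mkdir -p pics; cat > h.py <<'E'
import numpy as np, cv2
from plant import arm, get_image, calibration, workorder, search_frame, outline_of, landmark_of
def ray(c,px):
    K=np.array([[c['fx'],0,c['cx']],[0,c['fy'],c['cy']],[0,0,1.]])
    d=np.array([(px[0]-c['cx'])/c['fx'],(px[1]-c['cy'])/c['fy']]); u=d.copy()
    for _ in range(20): u=d/(1+c['k1']*(u@u))
    E=np.array(c['extrinsics']); R,t=E[:3,:3],E[:3,3]
    return -R.T@t, R.T@np.array([u[0],u[1],1])
def onz(c,px,z=0.):
    o,d=ray(c,px); return o+d*(z-o[2])/d[2]
def proj(c,p):
    E=np.array(c['extrinsics']); q=E[:3,:3]@np.asarray(p)+E[:3,3]; u=q[:2]/q[2]; u=u*(1+c['k1']*(u@u))
    return np.array([c['fx']*u[0]+c['cx'],c['fy']*u[1]+c['cy']])
def save(n,f):
    im=get_image(n); cv2.imwrite('pics/'+f,im[:,:,::-1]); return im
E
python3 - <<'E'
from h import *
np.set_printoptions(precision=4,suppress=True)
for n in ['top','side']:
    save(n,n+'1.png'); c=calibration(n)
    for t in ['wedge','parallel','wedge_tip','mouth','lip','stand','rubber','jar','driver']:
        for r in landmark_of(n,t)[:3]:
            print(n,t,np.round(r['pixel']),round(r['confidence'],2),onz(c,r['pixel'],0.01 if t=='lip' else 0)[:2])
    print(ray(c,(320,200)))
s=arm.sense();print(s['time_s'],s['position'],s['tool_rot'])
E
```

```text
top wedge [320. 220.] 0.82 [ 0.4534 -0.0685]
top wedge [415. 219.] 0.66 [ 0.4624 -0.3054]
top wedge_tip [378. 229.] 0.74 [ 0.4342 -0.2137]
top wedge_tip [357. 210.] 0.62 [ 0.4815 -0.1593]
top wedge_tip [242. 223.] 0.27 [0.4387 0.1237]
top mouth [248. 222.] 0.84 [0.4416 0.111 ]
top lip [244. 222.] 0.66 [0.4401 0.1197]
top stand [245. 220.] 0.7 [0.4483 0.1188]
top rubber [313. 168.] 0.5 [ 0.5852 -0.0464]
top jar [330. 148.] 0.53 [ 0.6388 -0.0889]
top jar [414. 219.] 0.24 [ 0.4611 -0.3036]
top driver [379. 258.] 0.84 [ 0.3634 -0.2155]
top driver [245. 224.] 0.65 [0.4369 0.1182]
(array([ 0.3465, -0.0249,  1.0164]), array([ 0.1519, -0.0406, -0.9879]))
side wedge [304. 223.] 0.91 [ 0.455  -0.0794]
side wedge [298. 175.] 0.75 [0.4463 0.1035]
side wedge [311. 302.] 0.67 [ 0.4602 -0.3115]
side parallel [383. 270.] 0.72 [ 0.6227 -0.2355]
side wedge_tip [316. 249.] 0.79 [ 0.4785 -0.1641]
side wedge_tip [299. 268.] 0.6 [ 0.4379 -0.2172]
side wedge_tip [299. 170.] 0.29 [0.4502 0.1232]
side mouth [296. 170.] 0.82 [0.4426 0.125 ]
side lip [296. 168.] 0.96 [0.4421 0.1222]
side stand [297. 170.] 0.84 [0.4437 0.1245]
side rubber [352. 214.] 0.49 [ 0.576  -0.0536]
side rubber [313. 301.] 0.43 [ 0.465  -0.3075]
side jar [377. 221.] 0.53 [ 0.6327 -0.0834]
side driver [259. 272.] 0.54 [ 0.3501 -0.2248]
(array([ 0.4428, -0.9372,  0.8696]), array([ 0.0439,  0.7328, -0.6791]))
1.0 [0.177  0.5471 0.2055] [[-0.9515  0.3077  0.    ]
 [ 0.3077  0.9515 -0.    ]
 [-0.     -0.     -1.    ]]
```

```bash
python3 -c "
import cv2
a=cv2.imread('pics/top1.png')[110:290,180:470];b=cv2.imread('pics/side1.png')[120:330,210:430]
cv2.imwrite('pics/t.png',cv2.resize(a,None,fx=2.7,fy=2.7,interpolation=2));cv2.imwrite('pics/s.png',cv2.resize(b,None,fx=2.8,fy=2.8,interpolation=2))"
```

```text
(no output)
```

View pics/t.png

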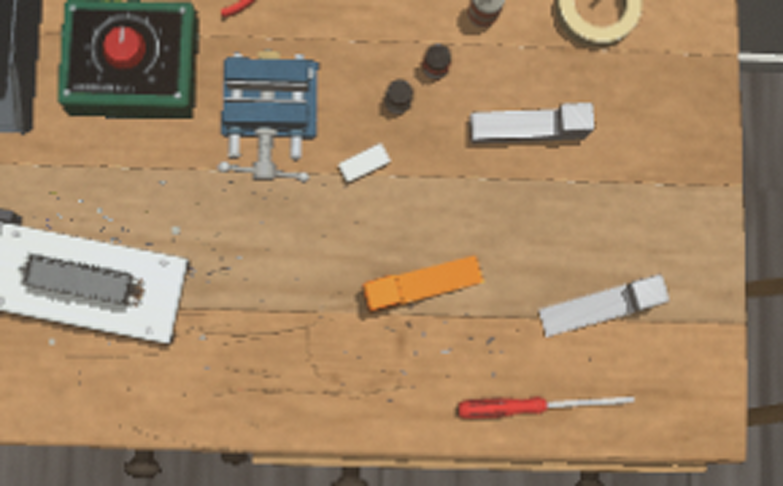

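View pics/s.png

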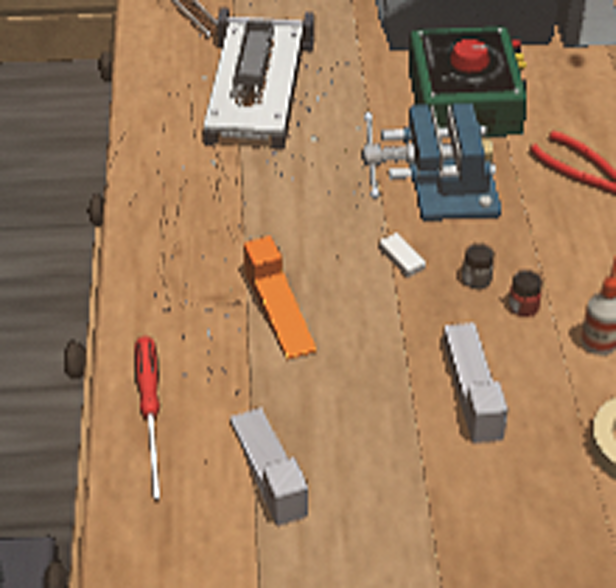

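Top crop: stand at left (0–185, 225–340), its lip end facing right. Steel piece A at (600,305) has a step at the heel and a thin tongue. B at (530,123) has a thick, level-looking tongue. The orange one lies between A and the stand. A looks like the wedge; I'll confirm that with the wrist camera. Next I measure both yaws.

```bash
python3 - <<'E'
from h import *
np.set_printoptions(precision=4,suppress=True)
for n in ['top','side']:
    get_image(n); c=calibration(n)
    for t,z in [('deck',0.026),('wedge',0.015)]:
        for r in outline_of(n,t)[:3]:
            ys,xs=np.nonzero(r['pixels'])
            if len(xs)<20: continue
            P=np.array([onz(c,(x,y),z)[:2] for x,y in zip(xs,ys)],np.float32)
            rc=cv2.minAreaRect(P*1000)
            print(n,t,round(r['confidence'],2),len(xs),rc); print(cv2.boxPoints(rc))
E
```

```text
top deck 0.84 2366 ((456.3741760253906, 199.8939971923828), (181.6063690185547, 78.48880004882812), 80.6409683227539)
[[402.8857 116.6815]
 [480.3297 103.9176]
 [509.8626 283.1065]
 [432.4186 295.8704]]
top wedge 0.84 480 ((464.0976867675781, -104.47734069824219), (29.711532592773438, 108.53570556640625), 15.735024452209473)
[[ 435.0818  -56.2718]
 [ 464.5154 -160.7403]
 [ 493.1136 -152.6828]
 [ 463.6799  -48.2144]]
top wedge 0.71 495 ((448.9912109375, -273.017578125), (27.375032424926758, 119.40826416015625), 18.60825538635254)
[[ 416.9679 -220.8023]
 [ 455.0706 -333.9681]
 [ 481.0145 -325.2329]
 [ 442.9118 -212.067 ]]
side deck 0.68 1145 ((457.4148254394531, 199.482421875), (200.56344604492188, 77.98237609863281), 80.2181167602539)
[[401.9529 107.2832]
 [478.8015  94.0341]
 [512.8768 291.6817]
 [436.0282 304.9307]]
side wedge 0.7 616 ((454.04937744140625, -276.7249450683594), (35.26102066040039, 110.21334838867188), 16.784704208374023)
[[ 421.2565 -229.0573]
 [ 453.0835 -334.5752]
 [ 486.8423 -324.3926]
 [ 455.0153 -218.8747]]
side wedge 0.65 508 ((462.77093505859375, -98.89358520507812), (31.128488540649414, 142.8048858642578), 11.870428085327148)
[[ 432.8521  -32.2196]
 [ 462.2269 -171.9707]
 [ 492.6898 -165.5676]
 [ 463.3149  -25.8165]]
```

Request:
arm_command(
  increments=[
    {"turn": [0,0,10],"slide": [0,0,0],"fingers": 60},
    {"turn": [0,0,10],"slide": [0,0,0],"fingers": 60},
    {"turn": [0,0,10],"slide": [0,0,0],"fingers": 60},
    {"turn": [0,0,10],"slide": [0,0,0],"fingers": 60},
    {"turn": [0,0,10],"slide": [0,0,0],"fingers": 60},
  ],
)

```text
time_s: 1.92
position: [0.1769, 0.5471, 0.2055]
tool_rot: [[-0.371, 0.929, -0.0], [0.929, 0.371, 0.0], [0.0, -0.0, -1.0]]
wrist_force: [-0.1, -0.7, 0.5]
gripper_width: 0.0599
grasp_force: 0.0
```

Request:
arm_command(
  increments=[
    {"turn": [0,0,5],"slide": [-50,20,0],"fingers": 60},
    {"turn": [0,0,0],"slide": [-50,20,0],"fingers": 60},
    {"turn": [0,0,0],"slide": [-50,20,0],"fingers": 60},
    {"turn": [0,0,0],"slide": [-50,20,0],"fingers": 60},
    {"turn": [0,0,0],"slide": [-50,0,0],"fingers": 60},
  ],
)

```text
time_s: 2.55
position: [0.332, 0.3334, 0.2058]
tool_rot: [[-0.293, 0.956, 0.001], [0.956, 0.293, 0.0], [0.0, 0.001, -1.0]]
wrist_force: [1.0, -0.2, -0.4]
gripper_width: 0.06
grasp_force: 0.0
```

Request:
arm_command(
  increments=[
    {"turn": [0,0,0],"slide": [-50,0,0],"fingers": 60},
    {"turn": [0,0,0],"slide": [-50,0,0],"fingers": 60},
    {"turn": [0,0,0],"slide": [-50,0,0],"fingers": 60},
    {"turn": [0,0,0],"slide": [-50,0,0],"fingers": 60},
    {"turn": [0,0,0],"slide": [-50,0,0],"fingers": 60},
  ],
)

```text
time_s: 3.18
position: [0.4042, 0.0942, 0.2058]
tool_rot: [[-0.294, 0.956, 0.001], [0.956, 0.294, 0.0], [-0.0, 0.001, -1.0]]
wrist_force: [1.0, 0.9, 0.1]
gripper_width: 0.06
grasp_force: 0.0
```

Request:
arm_command(
  increments=[
    {"turn": [0,0,0],"slide": [-50,0,0],"fingers": 60},
    {"turn": [0,0,0],"slide": [-50,0,0],"fingers": 60},
    {"turn": [0,0,0],"slide": [-50,-20,0],"fingers": 60},
    {"turn": [0,0,0],"slide": [-50,-20,0],"fingers": 60},
    {"turn": [0,0,0],"slide": [-50,-20,0],"fingers": 60},
  ],
)

```text
time_s: 3.8
position: [0.4197, -0.1627, 0.2058]
tool_rot: [[-0.294, 0.956, 0.001], [0.956, 0.294, -0.0], [-0.001, 0.001, -1.0]]
wrist_force: [1.2, 0.5, 0.3]
gripper_width: 0.0601
grasp_force: 0.0
```

```bash
python3 - <<'E'
from h import *
np.set_printoptions(precision=4,suppress=True)
n='wrist';c=calibration(n);s=arm.sense();save(n,'w1.png');print(s['time_s'],s['position'],s['tool_rot'],s['joints'])
for t in ['wedge','wedge_tip']:
  for r in landmark_of(n,t)[:4]: print(t,r['pixel'],r['confidence'],onz(c,r['pixel']))
E
```

```text
3.8 [ 0.4197 -0.1627  0.2058] [[-0.2935  0.9559  0.001 ]
 [ 0.9559  0.2935 -0.0003]
 [-0.0006  0.0008 -1.    ]] [-0.5626 -0.0671  1.8328  0.0002  1.3749 -0.8606]
wedge [364.6, 117.4] 0.94 [ 0.4487 -0.069   0.    ]
wedge [320.8, 284.8] 0.93 [ 0.4648 -0.3082  0.    ]
wedge_tip [363.2, 193.8] 0.69 [ 0.4791 -0.1626  0.    ]
wedge_tip [318.3, 220.3] 0.64 [ 0.4327 -0.2156  0.    ]
```

View pics/w1.png

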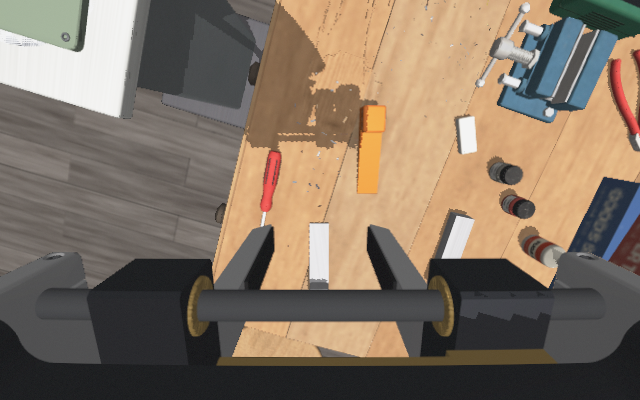

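```bash
python3 - <<'E'
import cv2,numpy as np
from h import *
t=cv2.imread('pics/top1.png');w=cv2.imread('pics/w1.png');s=cv2.imread('pics/side1.png')
C=[t[205:240,375:430],t[143:168,350:405],s[260:310,285:325],s[232:282,365:395],w[210:295,290:350],w[205:275,425:485]]
C=[cv2.resize(cv2.resize(c,None,fx=4.5,fy=4.5,interpolation=2)[:270,:260] if 0 else c,(250,int(250*c.shape[0]/c.shape[1])),interpolation=2)for c in C]
out=np.zeros((600,800,3),np.uint8)
for i,c in enumerate(C):
    x,y=(i//2)*265,(i%2)*300; c=c[:298]; out[y:y+c.shape[0],x:x+250]=c
cv2.imwrite('pics/cmp.png',out);print(ray(calibration('wrist'),(320,200)))
E
```

```text
(array([ 0.3989639 , -0.09778167,  0.3832619 ]), array([ 0.06893799, -0.22847913, -0.97110702]))
```

View pics/cmp.png

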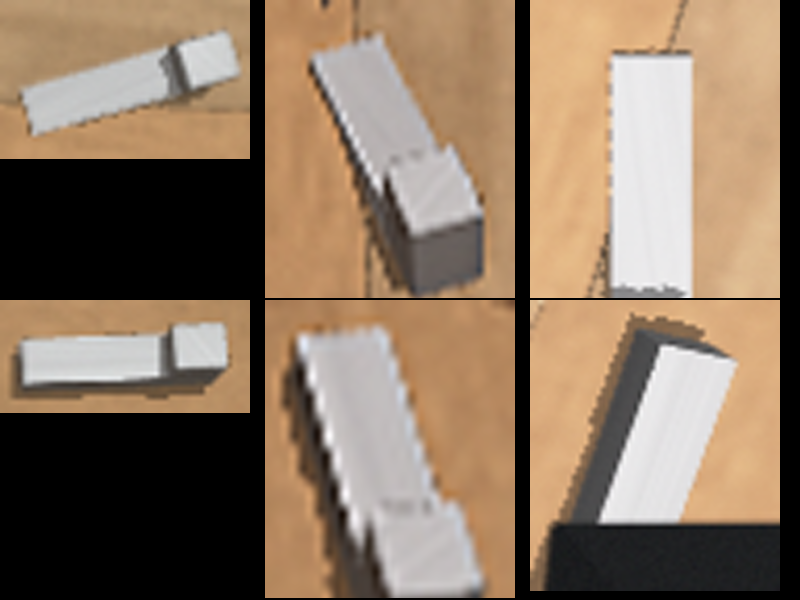

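The comparison shows piece B's tongue is thick to the end, while A's is thin at the tip. A is the wedge, with its heel at about (0.463, -0.306) and yaw about 107°. I'll move over it and descend most of the way.

Request:
arm_command(
  increments=[
    {"turn": [0,0,0],"slide": [-50,0,0],"fingers": 60},
    {"turn": [0,0,0],"slide": [-50,0,0],"fingers": 60},
    {"turn": [0,0,0],"slide": [-50,-1,0],"fingers": 60},
    {"turn": [0,0,0],"slide": [0,0,40],"fingers": 60},
    {"turn": [0,0,0],"slide": [0,0,40],"fingers": 60},
  ],
)

```text
time_s: 4.58
position: [0.4641, -0.3039, 0.1249]
tool_rot: [[-0.294, 0.956, 0.001], [0.956, 0.294, -0.0], [-0.001, 0.001, -1.0]]
wrist_force: [0.2, 0.1, 0.1]
gripper_width: 0.0605
grasp_force: 0.0
```

Request:
arm_command(
  increments=[
    {"turn": [0,0,0],"slide": [0,0,30],"fingers": 60},
    {"turn": [0,0,0],"slide": [0,0,10],"fingers": 60},
    {"turn": [0,0,0],"slide": [0,0,0],"fingers": 60},
  ],
)

```text
time_s: 4.95
position: [0.4633, -0.3035, 0.0854]
tool_rot: [[-0.295, 0.956, -0.0], [0.956, 0.295, 0.001], [0.001, -0.0, -1.0]]
wrist_force: [-0.5, -0.7, -0.1]
gripper_width: 0.0599
grasp_force: 0.0
```

```bash
python3 - <<'E'
from h import *
np.set_printoptions(precision=4,suppress=True)
n='wrist';c=calibration(n);s=arm.sense();save(n,'w2.png');print(s['time_s'],s['position'],s['tool_rot'])
for t in ['wedge','wedge_tip']:
  for r in landmark_of(n,t)[:4]: print(t,r['pixel'],r['confidence'],onz(c,r['pixel']))
print(proj(c,s['position']))
E
```

```text
4.95 [ 0.4633 -0.3035  0.0854] [[-0.2948  0.9555 -0.0005]
 [ 0.9555  0.2948  0.0007]
 [ 0.0009 -0.0003 -1.    ]]
wedge [317.2, 210.2] 0.78 [ 0.4616 -0.3102  0.    ]
wedge_tip [391.7, 51.9] 0.79 [ 0.4806 -0.1627  0.    ]
wedge_tip [316.1, 99.9] 0.55 [ 0.4322 -0.2173  0.    ]
[321.4221 237.4066]
```

View pics/w2.png

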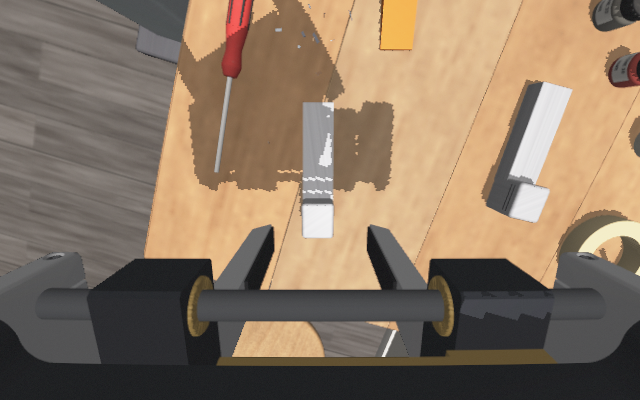

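The wrist view shows the wedge heel at about (317,221), centred between the fingers, with the tongue running up to (318,102). I apply small corrections of x −4 and y −2 mm, then descend and grip.

Request:
arm_command(
  increments=[
    {"turn": [0,0,0.3],"slide": [-4,-2,20],"fingers": 60},
    {"turn": [0,0,0],"slide": [0,0,30],"fingers": 60},
    {"turn": [0,0,0],"slide": [0,0,20],"fingers": 60},
    {"turn": [0,0,0],"slide": [0,0,9],"fingers": 60},
    {"turn": [0,0,0],"slide": [0,0,0],"fingers": 60},
  ],
  grip_force=40,
)

```text
time_s: 5.72
position: [0.4625, -0.3092, 0.0069]
tool_rot: [[-0.289, 0.957, 0.0], [0.957, 0.289, -0.0], [-0.0, 0.0, -1.0]]
wrist_force: [0.0, 0.3, 0.4]
gripper_width: 0.06
grasp_force: 0.0
```

Request:
arm_command(
  increments=[
    {"turn": [0,0,0],"slide": [0,0,0],"fingers": 20},
    {"turn": [0,0,0],"slide": [0,0,0],"fingers": 20},
    {"turn": [0,0,0],"slide": [0,0,0],"fingers": 20},
    {"turn": [0,0,0],"slide": [0,0,0],"fingers": 20},
    {"turn": [0,0,0],"slide": [0,0,0],"fingers": 20},
  ],
)

```text
time_s: 6.35
position: [0.4624, -0.3091, 0.0068]
tool_rot: [[-0.289, 0.957, 0.0], [0.957, 0.289, -0.0], [-0.0, 0.0, -1.0]]
wrist_force: [-0.1, -0.1, 1.4]
gripper_width: 0.0255
grasp_force: 40.0
```

Request:
arm_command(
  increments=[
    {"turn": [0,0,0],"slide": [0,0,-20],"fingers": 20},
    {"turn": [0,0,0],"slide": [0,0,-30],"fingers": 20},
    {"turn": [0,0,0],"slide": [0,0,-35],"fingers": 20},
    {"turn": [0,0,0],"slide": [30,5,0],"fingers": 20},
    {"turn": [0,0,0],"slide": [40,7,0],"fingers": 20},
  ],
)

```text
time_s: 6.98
position: [0.4535, -0.2384, 0.0916]
tool_rot: [[-0.287, 0.958, 0.001], [0.958, 0.287, -0.001], [-0.001, 0.0, -1.0]]
wrist_force: [0.4, 0.1, -2.6]
gripper_width: 0.0256
grasp_force: 40.0
```

Request:
arm_command(
  increments=[
    {"turn": [0,0,0],"slide": [45,8,0],"fingers": 20},
    {"turn": [0,0,0],"slide": [45,8,0],"fingers": 20},
    {"turn": [0,0,0],"slide": [45,8,0],"fingers": 20},
    {"turn": [0,0,0],"slide": [45,8,0],"fingers": 20},
    {"turn": [0,0,0],"slide": [30,8,0],"fingers": 20},
  ],
)

```text
time_s: 7.6
position: [0.4296, -0.0239, 0.0907]
tool_rot: [[-0.29, 0.957, -0.002], [0.957, 0.29, 0.001], [0.001, -0.002, -1.0]]
wrist_force: [0.8, 0.3, -2.1]
gripper_width: 0.0258
grasp_force: 40.0
```

Request:
arm_command(
  increments=[
    {"turn": [0,0,6],"slide": [10,0,0],"fingers": 20},
    {"turn": [0,0,8],"slide": [0,0,0],"fingers": 20},
    {"turn": [0,0,7],"slide": [0,0,0],"fingers": 20},
    {"turn": [0,0,5.3],"slide": [0,0,0],"fingers": 20},
    {"turn": [0,0,0],"slide": [0,0,0],"fingers": 20},
  ],
)

```text
time_s: 8.22
position: [0.4276, -0.0161, 0.0909]
tool_rot: [[0.164, 0.986, -0.001], [0.986, -0.164, 0.0], [-0.0, -0.001, -1.0]]
wrist_force: [0.1, 0.3, -3.2]
gripper_width: 0.0256
grasp_force: 40.0
```

```bash
python3 - <<'E'
from h import *
np.set_printoptions(precision=4,suppress=True)
for n in ['wrist','top','side']:
  c=calibration(n);s=arm.sense();save(n,n+'3.png')
  if n=='wrist':print(s['time_s'],s['position'],s['tool_rot'],s['grasp_force'])
  for t,z in [('lip',.01),('mouth',0),('wedge_tip',s['position'][2]-.0068)]:
    for r in landmark_of(n,t)[:3]: print(n,t,np.round(r['pixel'],1),round(r['confidence'],2),onz(c,r['pixel'],z)[:2])
  for r in outline_of(n,'deck')[:2]:
    ys,xs=np.nonzero(r['pixels'])
    P=np.array([onz(c,(x,y),.026)[:2] for x,y in zip(xs,ys)],np.float32)
    print(round(r['confidence'],2),cv2.boxPoints(cv2.minAreaRect(P*1000)).tolist())
E
```

```text
8.225 [ 0.4276 -0.0161  0.0909] [[ 0.1643  0.9864 -0.0012]
 [ 0.9864 -0.1643  0.0002]
 [-0.     -0.0012 -1.    ]] 39.999398589134216
wrist lip [317.6  42.3] 0.56 [0.4474 0.1175]
wrist mouth [311.8  47.9] 0.75 [0.4422 0.1166]
wrist wedge_tip [318.5  80.8] 0.92 [0.4419 0.0778]
wrist wedge_tip [482.  211.5] 0.69 [ 0.5345 -0.0186]
0.58 [[404.2674255371094, 115.7592544555664], [480.9465637207031, 102.9387435913086], [486.4471130371094, 135.83731079101562], [409.7679748535156, 148.6578369140625]]
top lip [246.2 221.3] 0.71 [0.4432 0.1132]
top mouth [242.7 223. ] 0.89 [0.4397 0.1231]
top wedge_tip [354.6 207.9] 0.55 [ 0.4738 -0.1428]
0.82 [[402.1524658203125, 120.05937957763672], [482.2613525390625, 105.89852142333984], [513.1740112304688, 280.77349853515625], [433.06512451171875, 294.9343566894531]]
side lip [300. 169.] 0.58 [0.4522 0.1169]
side mouth [297.5 172. ] 0.8 [0.4451 0.1167]
side wedge_tip [295.5 156.3] 0.83 [0.4417 0.0769]
side wedge_tip [299.1 168.1] 0.67 [0.4493 0.0289]
side wedge_tip [313.2 246.5] 0.55 [ 0.4704 -0.2321]
0.6 [[409.19732666015625, 104.37197875976562], [485.83380126953125, 99.1265869140625], [493.75787353515625, 214.8990478515625], [417.12139892578125, 220.14443969726562]]
```

View pics/wrist3.png

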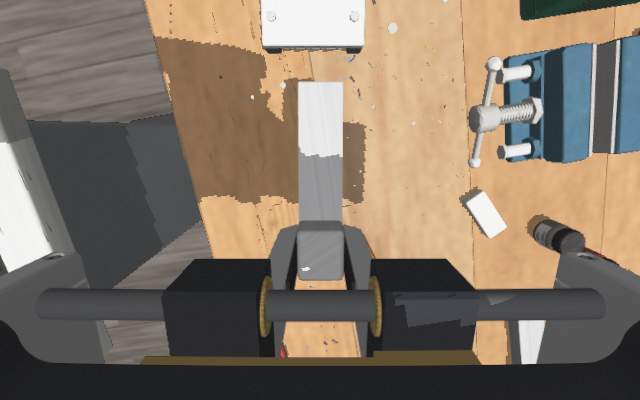

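The wrist view shows the wedge tip at (318,81), the deck's front edge at row ~48 and the stand centre at column ~313. The wedge is parallel to the stand but about 5 mm too far right. I shift it left and slightly forward, then lower it.

Request:
arm_command(
  increments=[
    {"turn": [0,0,0],"slide": [10,-5,20],"fingers": 20},
    {"turn": [0,0,0],"slide": [0,0,30],"fingers": 20},
    {"turn": [0,0,0],"slide": [0,0,25],"fingers": 20},
    {"turn": [0,0,0],"slide": [0,0,6],"fingers": 20},
    {"turn": [0,0,0],"slide": [0,0,2],"fingers": 20},
  ],
)

```text
time_s: 9.6
position: [0.4253, -0.0057, 0.0086]
tool_rot: [[0.165, 0.986, 0.0], [0.986, -0.165, -0.0], [0.0, 0.0, -1.0]]
wrist_force: [0.3, -0.5, -1.7]
gripper_width: 0.0257
grasp_force: 40.0
```

Request:
arm_command(
  increments=[
    {"turn": [0,0,0],"slide": [0,0,1],"fingers": 20},
    {"turn": [0,0,0],"slide": [0,0,0],"fingers": 20},
  ],
)

```text
time_s: 9.85
position: [0.4259, -0.0058, 0.0082]
tool_rot: [[0.165, 0.986, 0.002], [0.986, -0.165, -0.0], [-0.0, 0.002, -1.0]]
wrist_force: [-0.2, -0.1, -2.5]
gripper_width: 0.0259
grasp_force: 40.0
```

```bash
python3 - <<'E'
from h import *
np.set_printoptions(precision=4,suppress=True)
n='wrist';c=calibration(n);s=arm.sense();save(n,'w4.png');print(s['time_s'],s['position'],s['tool_rot'],s['wrist_force'])
for t,z in [('lip',.01),('mouth',0),('wedge_tip',0)]:
  for r in landmark_of(n,t)[:2]: print(n,t,np.round(r['pixel'],1),round(r['confidence'],2),onz(c,r['pixel'],z)[:2])
for r in outline_of(n,'deck')[:1]:
    ys,xs=np.nonzero(r['pixels'])
    P=np.array([onz(c,(x,y),.026)[:2] for x,y in zip(xs,ys)],np.float32)
    print(round(r['confidence'],2),cv2.boxPoints(cv2.minAreaRect(P*1000)).tolist())
E
```

```text
9.85 [ 0.4259 -0.0058  0.0082] [[ 0.1654  0.9862  0.0018]
 [ 0.9862 -0.1654 -0.0004]
 [-0.0001  0.0018 -1.    ]] [-0.2076 -0.0826 -2.5043]
wrist lip [315.7  20.3] 0.55 [0.4438 0.1175]
wrist mouth [318.6  29.6] 0.81 [0.445  0.1156]
wrist wedge_tip [316.8  82. ] 0.59 [0.4393 0.0879]
0.56 [[404.8526611328125, 115.3019027709961], [480.14715576171875, 102.7343521118164], [482.2064208984375, 115.07169342041016], [406.91192626953125, 127.63924407958984]]
```

View pics/w4.png

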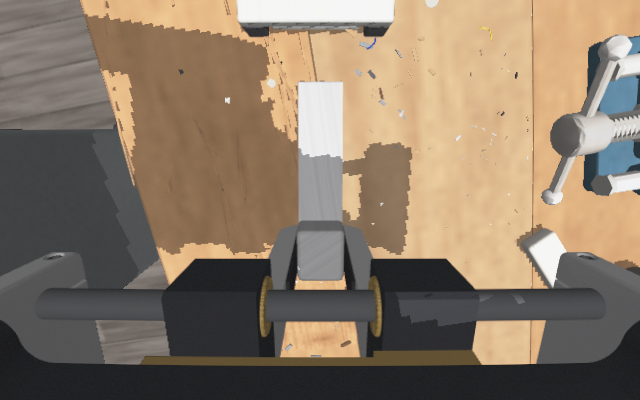

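Request:
arm_command(
  increments=[
    {"turn": [0,0,0],"slide": [0,-1,1],"fingers": 20},
    {"turn": [0,0,0],"slide": [0,0,0],"fingers": 20},
  ],
)

```text
time_s: 10.35
position: [0.4244, -0.0055, 0.0068]
tool_rot: [[0.165, 0.986, 0.001], [0.986, -0.165, -0.0], [-0.0, 0.001, -1.0]]
wrist_force: [-0.8, -0.1, -0.2]
gripper_width: 0.0256
grasp_force: 40.0
```

Request:
arm_command(
  increments=[
    {"turn": [0,0,0],"slide": [0,0,0.5],"fingers": 20},
    {"turn": [0,0,0],"slide": [0,0,0],"fingers": 20},
  ],
)

```text
time_s: 10.6
position: [0.4244, -0.0055, 0.0067]
tool_rot: [[0.165, 0.986, 0.0], [0.986, -0.165, -0.0], [-0.0, 0.0, -1.0]]
wrist_force: [-1.4, 0.5, 6.7]
gripper_width: 0.0258
grasp_force: 40.0
```

Request:
arm_command(
  increments=[
    {"turn": [0,0,0],"slide": [10,0,0],"fingers": 20},
    {"turn": [0,0,0],"slide": [10,0,0],"fingers": 20},
    {"turn": [0,0,0],"slide": [10,0,0],"fingers": 20},
    {"turn": [0,0,0],"slide": [5,0,0],"fingers": 20},
    {"turn": [0,0,0],"slide": [0,0,0],"fingers": 20},
  ],
)

```text
time_s: 11.22
position: [0.4311, 0.0294, 0.0067]
tool_rot: [[0.164, 0.986, 0.002], [0.986, -0.164, -0.001], [-0.0, 0.002, -1.0]]
wrist_force: [-0.8, -2.0, 6.1]
gripper_width: 0.0259
grasp_force: 40.0
```

Request:
arm_command(
  increments=[
    {"turn": [0,0,0],"slide": [8,0,0],"fingers": 20},
    {"turn": [0,0,0],"slide": [7,0,0],"fingers": 20},
    {"turn": [0,0,0],"slide": [0,0,0],"fingers": 20},
  ],
)

```text
time_s: 11.6
position: [0.4336, 0.0443, 0.0067]
tool_rot: [[0.164, 0.986, 0.002], [0.986, -0.164, -0.001], [-0.0, 0.002, -1.0]]
wrist_force: [0.2, -2.0, 5.8]
gripper_width: 0.0257
grasp_force: 40.0
```

Request:
arm_command(
  increments=[
    {"turn": [0,0,0],"slide": [4,0,0],"fingers": 20},
    {"turn": [0,0,0],"slide": [0,0,0],"fingers": 20},
  ],
)

```text
time_s: 11.85
position: [0.4342, 0.0478, 0.0067]
tool_rot: [[0.164, 0.986, 0.002], [0.986, -0.164, -0.001], [-0.001, 0.002, -1.0]]
wrist_force: [1.2, -3.4, 5.7]
gripper_width: 0.0258
grasp_force: 40.0
```

Request:
arm_command(
  increments=[
    {"turn": [0,0,0],"slide": [3,0,0],"fingers": 20},
    {"turn": [0,0,0],"slide": [0,0,0],"fingers": 20},
  ],
)

```text
time_s: 12.1
position: [0.4346, 0.0506, 0.0067]
tool_rot: [[0.164, 0.986, 0.002], [0.986, -0.164, -0.001], [-0.001, 0.002, -1.0]]
wrist_force: [-0.6, -3.6, 5.7]
gripper_width: 0.0258
grasp_force: 40.0
```

Request:
arm_command(
  increments=[
    {"turn": [0,0,0],"slide": [2,0,0],"fingers": 20},
    {"turn": [0,0,0],"slide": [0,0,0],"fingers": 20},
  ],
)

```text
time_s: 12.35
position: [0.4349, 0.0524, 0.0067]
tool_rot: [[0.164, 0.986, 0.002], [0.986, -0.164, -0.002], [-0.001, 0.002, -1.0]]
wrist_force: [-1.2, -3.5, 6.8]
gripper_width: 0.0256
grasp_force: 40.0
```

Request:
arm_command(
  increments=[
    {"turn": [0,0,0],"slide": [2,0,0],"fingers": 20},
    {"turn": [0,0,0],"slide": [0,0,0],"fingers": 20},
  ],
)

```text
time_s: 12.6
position: [0.4353, 0.0544, 0.0068]
tool_rot: [[0.164, 0.986, 0.002], [0.986, -0.164, -0.002], [-0.001, 0.002, -1.0]]
wrist_force: [-0.7, -4.5, 6.7]
gripper_width: 0.0259
grasp_force: 40.0
```

Request:
arm_command(
  increments=[
    {"turn": [0,0,0],"slide": [2,0,0],"fingers": 20},
    {"turn": [0,0,0],"slide": [0,0,0],"fingers": 20},
    {"turn": [0,0,0],"slide": [0,0,0],"fingers": 20},
  ],
)

```text
time_s: 12.98
position: [0.4356, 0.0563, 0.0067]
tool_rot: [[0.165, 0.986, 0.002], [0.986, -0.165, -0.001], [-0.001, 0.002, -1.0]]
wrist_force: [-0.4, -4.3, 7.1]
gripper_width: 0.026
grasp_force: 40.0
```

```bash
cat > m.py <<'E'
from h import *
import sys
np.set_printoptions(precision=4,suppress=True)
F=[]
for i in range(4):
    c=calibration('wrist');im=get_image('wrist');s=arm.sense();F.append(s['wrist_force'])
cv2.imwrite('pics/'+sys.argv[1],im[:,:,::-1])
print(s['time_s'],s['position'],np.mean(F,0))
for t,z in [('lip',.01),('mouth',0)]:
  for r in landmark_of('wrist',t)[:1]: print(t,np.round(r['pixel'],1),round(r['confidence'],2),onz(c,r['pixel'],z)[:2])
E
python3 m.py w5.png
```

```text
13.175 [0.4356 0.0563 0.0068] [-1.0842 -4.3859  6.2296]
lip [319.7 137.1] 0.93 [0.4454 0.1184]
mouth [318.5 137.8] 0.79 [0.4445 0.1178]
```

View pics/w5.png

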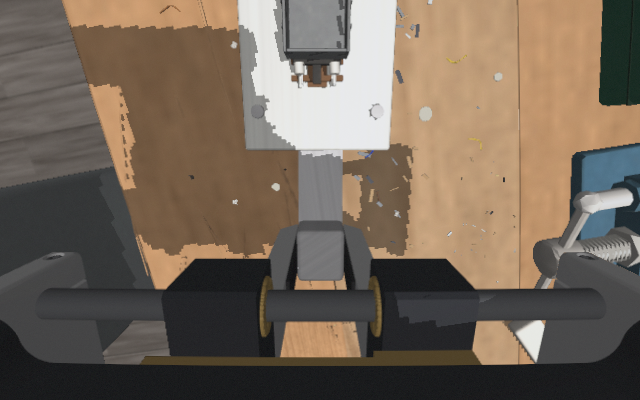

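```bash
cat > g.py <<'E'
from h import *
import sys
np.set_printoptions(precision=3,suppress=True)
# deck width in the wrist picture -> height of the deck's top edge near the lip
def corners(f,rows,lo,hi):
    g=cv2.GaussianBlur(cv2.imread('pics/'+f).astype(np.float32),(3,3),0)
    out=[]
    for rg in (lo,hi):
        pts=[]
        for r in rows:
            # brightness-saturation: white deck vs brown bench -> blue channel
            d=np.abs(np.diff(g[r,rg[0]:rg[1],0])); k=int(d.argmax())
            w=d[max(0,k-2):k+3]; pts.append((rg[0]+max(0,k-2)+(w*np.arange(len(w))).sum()/w.sum()+.5,r))
        out.append(np.array(pts))
    return out
def height(c,L,R):
    lo=[];
    for z in np.arange(.015,.045,.0005):
        a=np.array([onz(c,p,z)[:2] for p in L]);b=np.array([onz(c,p,z)[:2] for p in R])
        n=np.array([.9863,-.165]); lo.append((z,np.median((b@n))-np.median(a@n)))
    lo=np.array(lo); return np.interp(-.078,-lo[:,1],lo[:,0])
if __name__=='__main__':
    c=calibration('wrist'); f=sys.argv[1]
    L,R=corners(f,range(118,146,2),(236,258),(380,400))
    print(L[:,0],R[:,0]); print('top edge z',height(c,L,R))
    im=get_image('side'); cv2.imwrite('pics/side_'+f,im[:,:,::-1])
    a=cv2.imread('pics/side1.png');b=im[:,:,::-1].copy()
    x0,x1,y0,y1=275,325,120,180
    v=np.hstack([cv2.resize(q[y0:y1,x0:x1],None,fx=8,fy=8,interpolation=2) for q in (a,b)])
    cv2.imwrite('pics/cmp_'+f,v)
E
python3 g.py w5.png
```

```text
[243.414 243.525 243.779 243.844 244.242 244.353 244.531 244.545 244.411
 244.371 244.61  244.837 245.189 245.254] [389.916 389.83  389.721 389.642 389.637 389.746 389.649 389.434 389.281
 389.126 388.875 388.829 388.711 388.852]
top edge z 0.02210472871672021
```

View pics/cmp_w5.png

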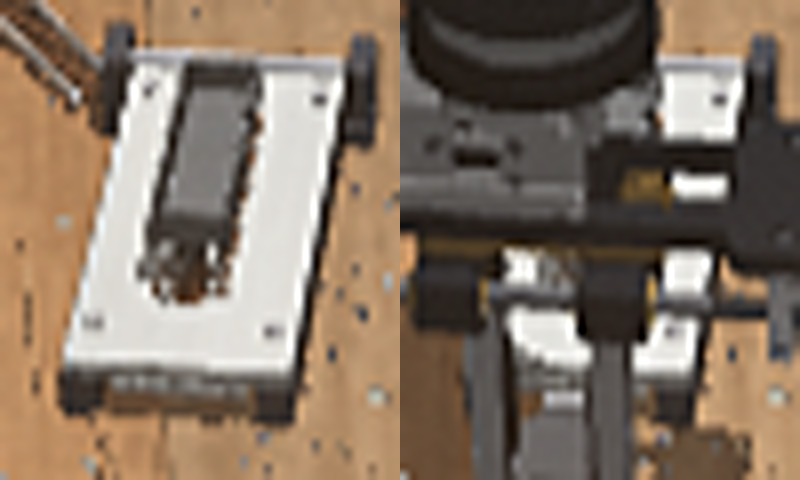

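The side pair shows the deck's front screw at the same spot before and after (273,330 against 272,330), and the wrist force is flat. The deck isn't lifted yet, so I keep pushing in small steps, using these two measures as relative trackers.

```bash
cat > k.py <<'E'
import sys; from g import *
f=sys.argv[1]; d=int(sys.argv[2]) # forward travel since w5, mm
F=[];I=[]
c=calibration('wrist'); im=get_image('wrist'); cv2.imwrite('pics/'+f,im[:,:,::-1])
for i in range(3): I.append(get_image('side').astype(np.float32)); F.append(arm.sense()['wrist_force'])
s=arm.sense(); print(s['time_s'],s['position'],np.mean(F,0))
L,R=corners(f,range(118,146,2),(236,258),(380,400)); print('wrist z',height(c,L,R),'w',(R-L)[:,0].mean())
b=np.mean(I,0).mean(2); a=cv2.imread('pics/side1.png').mean(2)
for x0,x1,y0,y1 in [(304,313,156,165),(305,312,157,170)]:
    up=lambda q:cv2.resize(q.astype(np.float32),None,fx=10,fy=10,interpolation=cv2.INTER_CUBIC)
    m=cv2.matchTemplate(up(b[y0-4:y1+4,x0-3:x1+3]),up(a[y0:y1,x0:x1]),cv2.TM_CCOEFF_NORMED)
    _,v,_,p=cv2.minMaxLoc(m); print('side shift px',(p[0]-30)/10,(p[1]-40)/10,round(v,2))
C=calibration('side');p=np.array([.47,.13,.026]);print('3mm=',proj(C,p+[0,0,.003])-proj(C,p))
E
python3 k.py w6.png 0
```

```text
13.525 [0.436 0.056 0.007] [-0.608 -4.153  6.541]
wrist z 0.02211957717993536 w 145.02597429407177
side shift px 0.8 -2.7 0.33
side shift px 0.0 1.7 0.61
3mm= [-0.024 -0.876]
```

Request:
arm_command(
  increments=[
    {"turn": [0,0,0],"slide": [3,0,0],"fingers": 20},
    {"turn": [0,0,0],"slide": [0,0,0],"fingers": 20},
    {"turn": [0,0,0],"slide": [0,0,0],"fingers": 20},
  ],
)

```text
time_s: 13.9
position: [0.4359, 0.0582, 0.0068]
tool_rot: [[0.164, 0.986, 0.001], [0.986, -0.164, -0.003], [-0.003, 0.002, -1.0]]
wrist_force: [-0.8, -9.2, 6.8]
gripper_width: 0.0257
grasp_force: 40.0
```

Request:
arm_command(
  increments=[
    {"turn": [0,0,0],"slide": [3,0,0],"fingers": 20},
    {"turn": [0,0,0],"slide": [0,0,0],"fingers": 20},
    {"turn": [0,0,0],"slide": [0,0,0],"fingers": 20},
  ],
)

```text
time_s: 14.28
position: [0.4363, 0.0601, 0.0068]
tool_rot: [[0.163, 0.987, 0.001], [0.987, -0.163, -0.005], [-0.005, 0.002, -1.0]]
wrist_force: [-2.5, -12.8, 8.0]
gripper_width: 0.0259
grasp_force: 40.0
```

```bash
python3 k.py w7.png 6
```

```text
14.475 [0.436 0.06  0.007] [ -1.315 -12.965   6.927]
wrist z 0.022423106635735365 w 145.59048366450213
side shift px 0.0 2.0 0.34
side shift px 0.1 1.0 0.7
3mm= [-0.024 -0.876]
```

Contact at heel y ≈ 0.057, about as predicted. I need roughly 15 mm of travel from there, to y ≈ 0.071.

Request:
arm_command(
  increments=[
    {"turn": [0,0,0],"slide": [3,0,0],"fingers": 20},
    {"turn": [0,0,0],"slide": [0,0,0],"fingers": 20},
    {"turn": [0,0,0],"slide": [0,0,0],"fingers": 20},
  ],
)

```text
time_s: 14.85
position: [0.4368, 0.0629, 0.0068]
tool_rot: [[0.163, 0.987, 0.001], [0.987, -0.163, -0.006], [-0.005, 0.002, -1.0]]
wrist_force: [-2.3, -13.5, 7.5]
gripper_width: 0.0257
grasp_force: 40.0
```

Request:
arm_command(
  increments=[
    {"turn": [0,0,0],"slide": [3,0,0],"fingers": 20},
    {"turn": [0,0,0],"slide": [0,0,0],"fingers": 20},
    {"turn": [0,0,0],"slide": [0,0,0],"fingers": 20},
  ],
)

```text
time_s: 15.22
position: [0.4373, 0.0659, 0.0067]
tool_rot: [[0.163, 0.987, 0.001], [0.987, -0.163, -0.006], [-0.005, 0.002, -1.0]]
wrist_force: [-2.1, -13.2, 6.9]
gripper_width: 0.0259
grasp_force: 40.0
```

```bash
python3 k.py w8.png 12
```

```text
15.425 [0.437 0.066 0.007] [ -1.366 -13.579   7.936]
wrist z 0.023657939736580844 w 146.6649843624429
side shift px 0.0 1.0 0.4
side shift px 0.1 0.2 0.74
3mm= [-0.024 -0.876]
```

Request:
arm_command(
  increments=[
    {"turn": [0,0,0],"slide": [3,0,0],"fingers": 20},
    {"turn": [0,0,0],"slide": [0,0,0],"fingers": 20},
    {"turn": [0,0,0],"slide": [3,0,0],"fingers": 20},
    {"turn": [0,0,0],"slide": [0,0,0],"fingers": 20},
    {"turn": [0,0,0],"slide": [0,0,0],"fingers": 20},
  ],
)

```text
time_s: 16.05
position: [0.4383, 0.0718, 0.0068]
tool_rot: [[0.163, 0.987, 0.001], [0.987, -0.163, -0.006], [-0.005, 0.002, -1.0]]
wrist_force: [-1.6, -13.4, 7.8]
gripper_width: 0.026
grasp_force: 40.0
```

```bash
python3 k.py w9.png 18; python3 -c "
import cv2;a=cv2.imread('pics/w5.png')[90:240,200:440];b=cv2.imread('pics/w9.png')[90:240,200:440]
import numpy as np;cv2.imwrite('pics/f.png',cv2.resize(np.hstack([a,b]),None,fx=1.66,fy=2))"
```

```text
16.25 [0.438 0.072 0.007] [ -1.855 -13.679   7.366]
wrist z 0.024633163883200495 w 147.59312582590317
side shift px 0.2 -0.3 0.37
side shift px 0.1 -0.9 0.72
3mm= [-0.024 -0.876]
```

View pics/f.png

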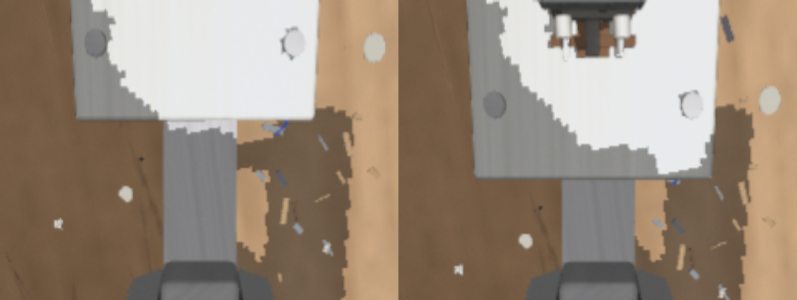

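The wrist pair shows the wedge still centred in the fingers and square under the deck. Lift is about 2.9 mm from the deck's scale change and about 3.1 mm from travel past contact, and the push force is a steady 13 N. I'm handing it in.

```bash
python3 -c "
from plant import workorder
print(workorder.sign_off())"
```

```text
the job is handed in; nothing more can be done
None
```

The job is handed in: the wedge lies flat on the bench under the lip, with the deck lifted by an estimated 3 mm (2.9–3.1 mm), and the gripper is still holding it; no verdict came back from the sign-off.

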